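Stack the drained sauce pots and ramekins for the night

TASK

Closing up the stand: stack the drained sauce pots and ramekins on the sheet pan, steel on steel and porcelain on porcelain, all kept mouth-down so that no dust gets in. On each large one, which stays where it stands, set the middle size and then the smallest on top, every rim resting squarely centred on the base below. Leave the squeeze bottle and the salt shaker alone.

Things in the scene. Friction and masses are not known exactly. Their poses are not given: they have to be found in the camera images.
- pot_large: Largest of the three smooth stainless steel sauce pots (plain wall with a slight taper, thin rolled rim, pressed ring on the flat base). Stands mouth-down on the sheet pan, and stays there; its stack is built on its base. 62 mm tall, mouth 94 mm across, flat base (on top) 84 mm across. 190 g. Origin: centre of its mouth, which is its underside as it stands; z up through the closed base.
- pot_middle: Middle steel sauce pot, same make. Stands mouth-down on the draining mat. 46 mm tall, rim 62 mm across, tapering to 56 mm at the flat base on top (about 59 mm at half height, where it is gripped). About 75 g. Origin: centre of its mouth, which is its underside as it stands; z up through the closed base.
- pot_small: Smallest steel sauce pot, same make. Stands mouth-down on the draining mat. 34 mm tall, rim 44 mm across, tapering to 39 mm at the flat base on top (about 42 mm at half height). About 35 g. Origin: centre of its mouth, which is its underside as it stands; z up through the closed base.
- ramekin_large: Largest of the three white porcelain ramekins (straight wall with upright flutes, plain band at the rim, foot ring on the flat base). Stands mouth-down on the sheet pan, and stays there; its stack is built on its base. 46 mm tall, 92 mm across. 320 g. Origin: centre of its mouth, which is its underside as it stands; z up through the closed base.
- ramekin_middle: Middle white fluted ramekin. Stands mouth-down on the draining mat. 40 mm tall, 66 mm across, straight wall, flat base on top. About 130 g. Origin: centre of its mouth, which is its underside as it stands; z up through the closed base.
- ramekin_small: Smallest white fluted ramekin. Stands mouth-down on the draining mat. 30 mm tall, 47 mm across, straight wall, flat base on top. About 60 g. Origin: centre of its mouth, which is its underside as it stands; z up through the closed base.
- tray: Fixed aluminium sheet pan, 240 mm (its x) by 330 mm (its y), rim 24 mm high, floor 3 mm above the table. The two large vessels stand in it, one in each half of its length. Origin: centre of its underside. The other vessels start on a flat dark ribbed draining mat (280 mm square, fixed, 3 mm thick), on the other side of the table.
- squeeze_bottle: Bystander: yellow sauce squeeze bottle with a nozzle, 56 mm across, 178 mm tall. Origin: centre of its underside.
- salt_shaker: Bystander: glass salt shaker with a steel cap, 46 mm across, 85 mm tall. Origin: centre of its underside. (A fixed cardboard glove box, 120 x 235 x 70 mm, lies at the far edge of the table on the robot's right, beyond the work.)
There are look-alikes about, which are no part of the job. Leave any orange look-alike of the ramekin_middle alone.

How it is judged:
At the end, for the whole second after the job is handed in: Steel: middle pot on the large, small on the middle; porcelain likewise. Each mouth-down, tilt under 0.1 rad, centred within 10 mm on the one below, its rim on that base (4 mm in height); both large ones within 20 mm of where they stood; all at rest (horizontal distance between pot_middle and pot_large below 0.01 m and z of pot_middle in the frame of pot_large between 0.058 and 0.066 m and horizontal distance between pot_small and pot_middle below 0.01 m and z of pot_small in the frame of pot_middle between 0.042 and 0.05 m and horizontal distance between ramekin_middle and ramekin_large below 0.01 m and z of ramekin_middle in the frame of ramekin_large between 0.042 and 0.05 m and horizontal distance between ramekin_small and ramekin_middle below 0.01 m and z of ramekin_small in the frame of ramekin_middle between 0.036 and 0.044 m and angle between each of pot_large, ramekin_large, pot_middle, pot_small, ramekin_middle, ramekin_small's own z axis and vertical below 0.1 rad and linear speed of each of pot_large, ramekin_large, pot_middle, pot_small, ramekin_middle, ramekin_small below 0.02 m/s and distance of each of pot_large, ramekin_large from where it was at the start of the episode below 0.02 m); the robot touches nothing.
It fails at once if a bystander (squeeze bottle or salt shaker) is pushed more than 20 mm or knocked over (distance of any of squeeze_bottle, salt_shaker from where it was at the start of the episode above 0.02 m or angle between any of squeeze_bottle, salt_shaker's own z axis and vertical above 0.3 rad).
It also fails if it takes over 120 s, if anything falls off the work surface, if the arm or the gripper's body presses on something with over 40 N, if the wrist force passes 120 N, or if a joint passes its speed limit or range.

ROBOT

A 7-joint arm with a two-finger parallel gripper is mounted at the origin on the work surface. World frame = base frame: x ahead of the robot, y to its left, z up, the work surface at z = 0. Lengths are in m, angles in rad, forces in N, time in s.
With the tool pointing down it reaches from about 0.35 to 0.9 m from the base axis. Payload 19.9 kg.
Tool frame: the origin (TCP) lies on the centre line of the jaws, within the pads' length; the fingertips stand 25 mm ahead of it and the grasp point (between the pads) lies 6 mm ahead of it; z points along the fingers, y is the line along which they close (so a half turn about z gives the same grasp; the last joint's range is limited). The gripper opens to 85 mm and grips with 20 to 120 N. Pads are 22 mm wide; open, the fingers measure 114 mm over their backs; the gripper's body (76 mm by 85 mm) begins 54 mm behind the grasp point. The pads swing forward as they close: fully open they stand 13 mm farther back than shut.
Start: joints at [-0.042, 0.417, -0.01, 1.614, 0.005, 1.111, -0.053], TCP at [0.625, 0, 0.256] pointing down, gripper open.
Joint ranges: [-2.81, 2.81], [-0.39, 2.02], [-1.27, 1.25], [0.06, 2.57], [-1.19, 4.33], [0.19, 2], [-2.82, 2.82]. Speed limits (rad/s): [1.89, 1.89, 2.39, 2.39, 3.01, 3.01, 3.01].

INTERFACE

Orientations are given as a unit quaternion [w, x, y, z].
In Python, from rig import arm gives the robot as it stands.
- The arm moves only by the tool arm_command, never from a script. Its argument "plan" is a list of rows, each a list of 4 numbers: the shift along the tool's x, y, z in mm, then the turn about the tool's z in rad. In form: [[x, y, z, yaw], ...]. A call has exactly 8 rows; each row shifts and turns the commanded pose from where the row before left it, along the tool's axes as they then stand; what a row does not reach is not made up. A row lasts 1/10 s, in which the tool goes at most 50 mm and 8.59 degrees, less where a joint would pass 70% of its speed; a pose out of reach is approached as far as the arm can. A call with a gripper value outside its range is refused whole. "grip" is the opening, from 0 (shut) to 1 (fully open), set as the call begins (left out, the last holds). The fingers move at their own pace and stop on an object; the grip force is fixed at half the most. Time passes only in rows, so rows that do not move let the fingers close, or fill a call up. It gives the time, the measured TCP pose, the force, the opening and the grip force at its end, in the units of the state.
- arm.state(): the state, without advancing time (a new reading comes with each control period).
- arm.read_camera(name): name is "scene" or "side" or "wrist"; returns a dict with "pixels" (420x560x3 uint8, blue, green, red), "range_z" (420x560 float32, m along the optical axis (not along the pixel's ray), 0 where there is no reading), "camera_matrix" (3x3 intrinsics, pixels), "eye" and "orientation" of the camera in the world; the wrist camera has in their place "hand_eye" (4x4, takes a point from camera to tool coordinates, whose origin is the TCP and whose axes are the flange's). Camera axes: x right, y down, z forward; pixel columns grow to the right and rows downward; lengths in m; the calibration is good to about 2 mm. The wrist camera is an equidistant fisheye: a pixel r from the principal point sees the ray r / f radians off the axis. A picture is of the moment at which its call begins: read the wrist's pose just before it.
- arm.finish_job(): hands the job in; it is judged then, once.
The state is a dict: "t": time; "joints": joint angles; "joint_velocities": joint speeds; "joint_efforts": joint torques, N m; "tool_pos": TCP position; "orientation": TCP orientation; "contact_force": force on the tool from outside, world axes, zero at the start; "moment": the same for the moment, N m; "width": finger opening in m; "grip_force": force on a finger pad.
Only numpy, scipy, OpenCV 4.12 (cv2) and the standard library are available. Lean on these libraries where they do the work, as an engineer would, in place of code of your own. Each camera call takes 0.05 s, during which the arm holds its last target. There are 200 camera calls.

## Working session

There is one attempt and no reset: what is moved stays moved. The work goes in short steps, Python scripts to look and compute and a tool call to move; the robot and the scene stay as the last step left them, time stands still between calls to the robot, and variables do not carry over. Pictures are saved under pics/ and viewed, at most 14 in all, crops included, and the job is handed in when it is done.

Besides the shell and the picture viewer there is one more tool, called after "Request:" by a JSON object that holds its "op" and its "data". arm_command: Moves the arm, as the interface text tells. Its arguments: {"type":"object","properties":{"plan":{"type":"array","items":{"type":"array","items":{"type":"number"}}},"grip":{"type":"number"}},"required":["plan"]}

```bash
mkdir -p pics
cat > h.py <<'E'
import numpy as np,cv2
from rig import arm
from scipy.spatial.transform import Rotation as R
def rot(q): return R.from_quat([q[1],q[2],q[3],q[0]]).as_matrix()
def cloud(c):
    K=np.array(c["camera_matrix"]);z=c["range_z"];v,u=np.mgrid[:420,:560]
    p=np.stack([(u-K[0,2])/K[0,0]*z,(v-K[1,2])/K[1,1]*z,z],-1)
    P=p@rot(c["orientation"]).T+np.array(c["eye"]); P[z==0]=np.nan
    return P
E
python3 - <<'E'
from h import *
s=arm.state();print(s)
for n in("scene","side"):
    c=arm.read_camera(n);np.savez(f"{n}0.npz",**{k:np.array(v) for k,v in c.items()});cv2.imwrite(f"pics/{n}0.png",c["pixels"])
    print(n,c["eye"],c["orientation"],c["camera_matrix"])
c=arm.read_camera("wrist");cv2.imwrite("pics/wrist0.png",c["pixels"]);print(c["hand_eye"],c["camera_matrix"])
a=np.hstack([cv2.imread("pics/scene0.png"),cv2.imread("pics/side0.png")])
E
```

```text
{'t': 0.0, 'joints': array([-0.04153422,  0.41797916, -0.01028381,  1.61415993,  0.00466572,
        1.11070376, -0.05300045]), 'joint_velocities': array([ 8.38537560e-05, -3.78057718e-04, -1.54671462e-03,  1.70272922e-03,
       -7.69027699e-04,  1.04870986e-03,  2.05736279e-04]), 'joint_efforts': array([ 3.43503270e-04, -8.64444852e+01,  6.79280274e-01, -4.34903777e+01,
        1.92400004e-02,  7.37222959e-03,  1.31192037e-04]), 'tool_pos': array([6.24687568e-01, 1.06649320e-05, 2.55663081e-01]), 'orientation': array([-4.08590819e-04,  7.07103404e-01,  7.07109893e-01, -4.57146200e-04]), 'contact_force': array([-0.66447193, -0.09138216, -0.07540226]), 'moment': array([ 0.052621  ,  0.0570112 , -0.00946435]), 'grip_force': 0.0, 'width': 0.08510657978425915}
scene [ 1.15715312 -0.55415288  0.67802941] [-0.39137634  0.82233945  0.37244119 -0.17852157] [[504.80675289   0.         268.4761917 ]
 [  0.         504.80675289 205.10665066]
 [  0.           0.           1.        ]]
side [0.42723101 0.67358296 0.84834064] [ 0.03290789 -0.08918013  0.93639829 -0.33781981] [[419.39815276   0.         276.57534612]
 [  0.         419.39815276 211.18529147]
 [  0.           0.           1.        ]]
[[ 2.23829954e-04 -9.51871736e-01 -3.06496572e-01  7.75953583e-02]
 [ 9.99999886e-01  8.37352189e-05  4.70232799e-04  5.73567186e-04]
 [-4.21936753e-04 -3.06496642e-01  9.51871646e-01 -1.17578875e-01]
 [ 0.00000000e+00  0.00000000e+00  0.00000000e+00  1.00000000e+00]] [[325.1922621    0.         279.63567137]
 [  0.         325.1922621  210.75804899]
 [  0.           0.           1.        ]]
```

View pics/scene0.png

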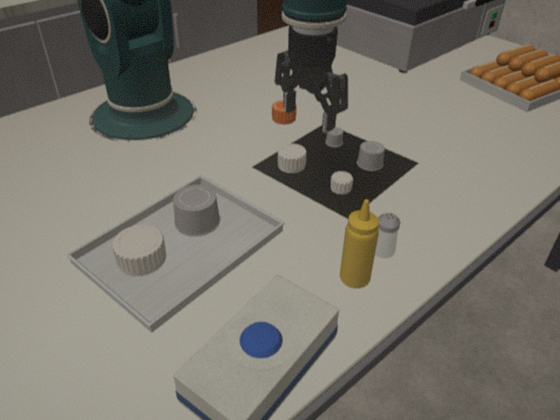

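View pics/side0.png

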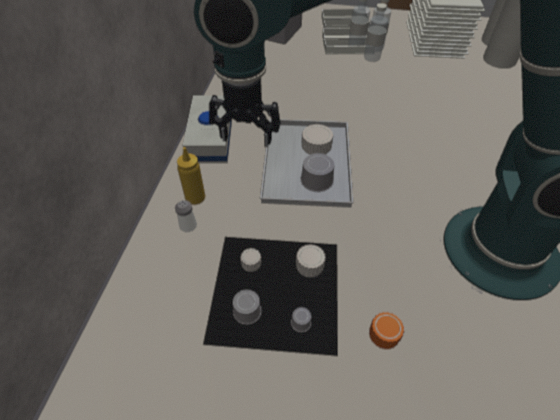

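Both views show all the items. In the side image the pots are at (318,168), (246,302) and (302,317). The ramekins are at (317,135), (311,258) and (251,257), the bottle at (188,180) and the shaker at (183,210). The orange decoy is at (387,330).

```bash
cat > m.py <<'E'
from h import *
from scipy.optimize import least_squares
H={'pot_large':(.062,.042,.003),'pot_middle':(.046,.028,.003),'pot_small':(.034,.0195,.003),'ramekin_large':(.046,.046,.003),'ramekin_middle':(.040,.033,.003),'ramekin_small':(.030,.0235,.003)}
def top(P,seed,ztop,r):
    """centre of the disc of radius r at height ztop near seed, from cloud P"""
    c=np.array(seed)
    Q=P[np.isfinite(P).all(-1)]
    for w in(1.6,1.25,1.15,1.15):
        q=Q[(np.hypot(*(Q[:,:2]-c).T)<w*r)&(abs(Q[:,2]-ztop)<.006)]
        if len(q)<15:return None
        (x,y),rr=cv2.minEnclosingCircle(q[:,:2].astype(np.float32)); c=np.array([x,y])
    return c,rr,np.median(q[:,2]),len(q),q[:,:2].mean(0)
E
python3 - <<'E'
from m import *
C={n:dict(np.load(f"{n}0.npz")) for n in("scene","side")}
P={n:cloud(c) for n,c in C.items()}
px={'side':{'pot_large':(318,163),'pot_middle':(246,299),'pot_small':(302,315),'ramekin_large':(317,133),'ramekin_middle':(311,256),'ramekin_small':(251,256),'orange':(387,327),'bottle':(188,180),'shaker':(183,208)},
'scene':{'pot_large':(196,197),'pot_middle':(372,149),'pot_small':(335,132),'ramekin_large':(138,240),'ramekin_middle':(292,153),'ramekin_small':(342,179),'orange':(284,106),'bottle':(361,230),'shaker':(388,220)}}
for n in px:
  for k,(u,v) in px[n].items():
    p=P[n][v,u]; print(n,k,p.round(4),end=' ')
    if k in H:
        h,r,b=H[k]; t=top(P[n],p[:2],h+b,r)
        if t: print(t[0].round(4),'r',round(t[1],4),'z',t[2].round(4),t[3],t[4].round(4),end='')
    print()
E
```

```text
side pot_large [ 0.4742 -0.1547  0.0608] [ 0.4723 -0.1489] r 0.0435 z 0.0631 561 [ 0.4729 -0.1466]
side pot_middle [0.5716 0.2711 0.049 ] [0.5718 0.277 ] r 0.029 z 0.0475 518 [0.5709 0.2778]
side pot_small [0.4505 0.2784 0.0358] [0.452  0.2815] r 0.02 z 0.0353 268 [0.4517 0.2817]
side ramekin_large [ 0.4942 -0.2963  0.0453] [ 0.4942 -0.2896] r 0.0474 z 0.0468 500 [ 0.4924 -0.2874]
side ramekin_middle [0.4521 0.1336 0.0426] [0.453  0.1338] r 0.0334 z 0.0413 536 [0.4531 0.135 ]
side ramekin_small [0.5895 0.1519 0.0307] [0.5916 0.1546] r 0.0238 z 0.0313 269 [0.5906 0.1556]
side orange [0.2762 0.2735 0.0391] 
side bottle [0.782  0.0028 0.0953] 
side shaker [0.771  0.0804 0.0802] 
scene pot_large [ 0.4741 -0.1473  0.0647] [ 0.4724 -0.1509] r 0.0438 z 0.0639 959 [ 0.4755 -0.1523]
scene pot_middle [0.577  0.2669 0.05  ] [0.5731 0.2752] r 0.0312 z 0.0478 290 [0.5727 0.2725]
scene pot_small [0.4549 0.2761 0.0366] [0.4535 0.2788] r 0.0206 z 0.0354 105 [0.4564 0.2769]
scene ramekin_large [ 0.4905 -0.289   0.048 ] [ 0.4929 -0.291 ] r 0.0472 z 0.048 1401 [ 0.4954 -0.2928]
scene ramekin_middle [0.4589 0.1273 0.0416] [0.4523 0.1312] r 0.0345 z 0.0416 373 [0.455  0.1301]
scene ramekin_small [0.595  0.1483 0.0322] [0.5909 0.1505] r 0.0242 z 0.032 234 [0.5927 0.1504]
scene orange [ 0.5753 -0.0096  0.2556] 
scene bottle [ 0.8    -0.0456  0.1367] 
scene shaker [0.7791 0.0619 0.0832]
```

Request:
{"op": "arm_command", "data": {"plan": [[34.5,-6.5,0,0],[34.5,-6.5,0,0],[34.5,-6.5,0,0],[34.5,-6.5,0,0],[34.5,-6.5,0,0],[34.5,-6.5,0,0],[34.5,-6.5,0,0],[34.5,-6.5,0,0]], "grip": 1}}

```text
t: 0.95
tool_pos: [0.5725, 0.2773, 0.2561]
orientation: [-0.0, 0.707, 0.707, -0.0]
contact_force: [-0.3, 0.1, -0.5]
width: 0.0849
grip_force: 0.0
```

```bash
cat >> m.py <<'E'
def wcloud():
    s=arm.state();c=arm.read_camera("wrist");K=c["camera_matrix"];z=c["range_z"]
    v,u=np.mgrid[:420,:560];x=(u-K[0,2])/K[0,0];y=(v-K[1,2])/K[1,1];th=np.hypot(x,y)+1e-9
    k=np.tan(np.minimum(th,1.4))/th
    p=np.stack([x*k*z,y*k*z,z],-1);T=np.array(c["hand_eye"])
    p=p@T[:3,:3].T+T[:3,3];P=p@rot(s["orientation"]).T+s["tool_pos"];P[(z==0)|(th>1.35)]=np.nan
    return P,c,s
E
python3 - <<'E'
from m import *
P,c,s=wcloud()
cv2.imwrite("pics/w1.png",c["pixels"])
print(s["tool_pos"])
for k,xy in dict(pot_middle=(.5724,.276),pot_small=(.4528,.280),ramekin_middle=(.4527,.1325),ramekin_small=(.591,.1525)).items():
    h,r,b=H[k];t=top(P,xy,h+b,r);print(k,t)
E
```

```text
[0.57246747 0.2772854  0.25606333]
pot_middle (array([0.57018209, 0.27513859]), 0.028220107778906822, np.float64(0.048673979905612286), 2224, array([0.57034255, 0.27583255]))
pot_small (array([0.45098951, 0.27933624]), 0.02000470645725727, np.float64(0.03672962354051619), 922, array([0.45218171, 0.27979097]))
ramekin_middle (array([0.45822299, 0.13089447]), 0.03261316567659378, np.float64(0.04241137886306774), 608, array([0.47156348, 0.1318879 ]))
ramekin_small (array([0.59029096, 0.15201582]), 0.024361627176404, np.float64(0.0326073451786508), 994, array([0.58990985, 0.15452123]))
```

View pics/w1.png

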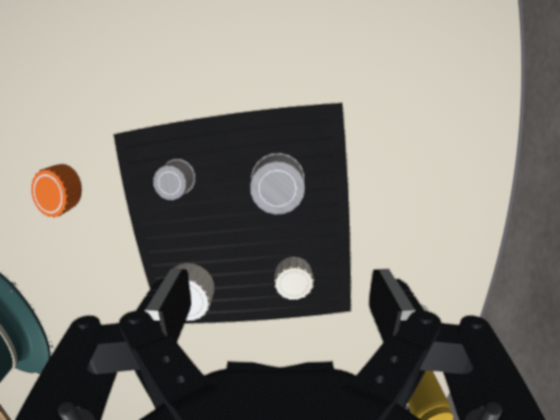

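The wrist image shows the middle pot at (277,188), between the fingers. It agrees with the other cameras to about 2 mm, so I'll descend.

Request:
{"op": "arm_command", "data": {"plan": [[-1.5,-1.5,28,0],[0,0,32,0],[0,0,32,0],[0,0,32,0],[0,0,32,0],[0,0,30,0],[0,0,20,0],[0,0,14,0]]}}

```text
t: 1.8
tool_pos: [0.5709, 0.274, 0.0344]
orientation: [-0.0, 0.707, 0.707, -0.001]
contact_force: [0.8, -0.9, -0.2]
width: 0.0854
grip_force: 0.0
```

Request:
{"op": "arm_command", "data": {"plan": [[0,0,0,0],[0,0,0,0],[0,0,0,0],[0,0,0,0],[0,0,0,0],[0,0,0,0],[0,0,0,0],[0,0,0,0]], "grip": 0}}

```text
t: 2.6
tool_pos: [0.5723, 0.2748, 0.0374]
orientation: [0.0, 0.707, 0.707, 0.001]
contact_force: [1.3, -0.4, 7.6]
width: 0.056
grip_force: 63.9
```

Request:
{"op": "arm_command", "data": {"plan": [[0,0,-8,0],[0,0,-16,0],[0,0,-20,0],[0,0,-20,0],[0,0,-20,0],[0,0,-20,0],[0,0,-14,0],[0,0,0,0]]}}

```text
t: 3.4
tool_pos: [0.5723, 0.2749, 0.1569]
orientation: [0.001, 0.707, 0.707, 0.002]
contact_force: [-0.3, -0.9, -0.8]
width: 0.056
grip_force: 63.8
```

Run:
```python
from m import *
s=arm.state();print(s["tool_pos"],s["width"],s["contact_force"])
a=arm.read_camera("scene")["pixels"];b=arm.read_camera("side")["pixels"]
x=np.hstack([cv2.resize(a[50:220,240:440],(400,340)),cv2.resize(b[170:360,140:340],(400,340),)])
cv2.imwrite("pics/g1.png",x)
```

```text
[0.57229499 0.27487952 0.15694589] 0.05602497756770171 [-0.27032827 -0.91609431 -0.84676898]
```

View pics/g1.png

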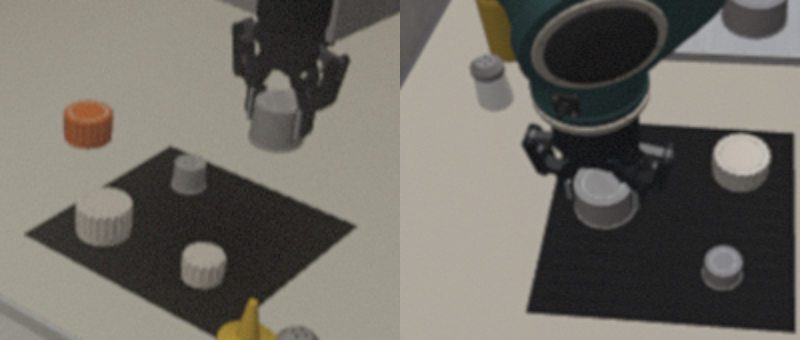

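Held and lifted: the pot is in the jaws at (277,118) in the left crop. I'll measure its in-hand offset and tilt with the wrist camera.

```bash
cat >> m.py <<'E'
def inhand(ztop_w,r,seed=None):
    P,c,s=wcloud();tp=s["tool_pos"];f=np.isfinite(P).all(-1)
    cxy=np.array(seed if seed is not None else tp[:2])
    for w in(1.3,1.1,1.1):
        q=P[f&(np.hypot(P[...,0]-cxy[0],P[...,1]-cxy[1])<w*r)&(abs(P[...,2]-ztop_w)<.007)]
        if len(q)<30:return None
        (x,y),rr=cv2.minEnclosingCircle(q[:,:2].astype(np.float32));cxy=np.array([x,y])
    i=q[np.hypot(*(q[:,:2]-cxy).T)<.75*r]
    n=np.linalg.lstsq(np.c_[i[:,:2]-cxy,np.ones(len(i))],i[:,2],rcond=None)[0]
    print("tool",tp.round(4),"centre-tool mm",((cxy-tp[:2])*1e3).round(1),"mean",((i.mean(0)-tp)*1e3).round(1),"r",round(rr,4),"ztop",round(n[2],4),"slope",n[:2].round(3),len(q),c["pixels"].shape)
    return c
E
python3 -c "
from m import *
c=inhand(.169,.028)
P,c,s=wcloud();cv2.imwrite('pics/w2.png',c['pixels'])"
```

```text
tool [0.5713 0.2744 0.1543] centre-tool mm [0.2 7.2] mean [ 0.2  8.8 11. ] r 0.0309 ztop 0.1653 slope [ 0.003 -0.003] 12663 (420, 560, 3)
```

View pics/w2.png

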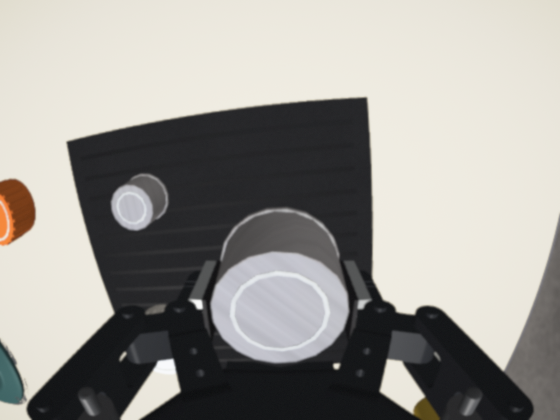

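```bash
python3 -c "
from m import *
P,c,s=wcloud();tp=s['tool_pos'];Q=(P-tp)*1e3
for v in range(236,372,8): print(v,Q[v,279].round(1))
print([ (u,Q[312,u].round(1).tolist()) for u in (205,212,220,231,279,327,338,346,352)])
"
```

```text
236 [ 0.4 28.9 -1.1]
244 [ 0.4 28.2  5.1]
252 [ 0.4 27.4 10.5]
260 [ 0.4 24.5 11.1]
268 [ 0.4 21.3 11.3]
276 [ 0.4 17.6 10.8]
284 [ 0.4 13.8 10.3]
292 [ 0.4 11.  11.7]
300 [ 0.4  6.7 10.8]
308 [ 0.4  2.6 10.4]
316 [ 0.4 -1.2 10.6]
324 [ 0.4 -5.2 10.8]
332 [ 0.4 -9.7 10.5]
340 [  0.4 -13.2  11.7]
348 [  0.4 -19.   10.5]
356 [  0.4 -23.6  10.7]
364 [  -0.2 -189.4 -150.6]
[(205, [-27.8, 4.7, 17.3]), (212, [-26.7, 0.4, 11.1]), (220, [-23.3, 0.8, 11.4]), (231, [-18.8, 0.7, 11.0]), (279, [0.4, 1.7, 11.8]), (327, [19.6, 0.9, 11.3]), (338, [24.2, 0.2, 10.5]), (346, [27.4, 0.4, 11.0]), (352, [28.4, 4.4, 16.6])]
```

The pot is centred in the hand to within 1 mm and level, with its rim about 34 mm below the TCP. I'll carry it to the large pot.

Request:
{"op": "arm_command", "data": {"plan": [[-15,-6.2,-6,0],[-27,-6.2,-6,0],[-29,-6.2,-6,0],[-29,-6.2,-6,0],[-29,-6.2,0,0],[-29,-6.2,0,0],[-29,-6.2,0,0],[-29,-6.2,0,0]]}}

```text
t: 4.45
tool_pos: [0.5209, 0.0567, 0.1781]
orientation: [-0.0, 0.707, 0.707, -0.0]
contact_force: [0.6, 0.1, -1.2]
width: 0.056
grip_force: 63.8
```

Request:
{"op": "arm_command", "data": {"plan": [[-29,-6.2,0,0],[-29,-6.2,0,0],[-29,-6.2,0,0],[-29,-6.2,0,0],[-29,-6.2,0,0],[-29,-6.2,0,0],[-20,-6.2,0,0],[-15,-6.2,0,0]]}}

```text
t: 5.25
tool_pos: [0.4711, -0.1523, 0.1781]
orientation: [-0.0, 0.708, 0.706, -0.0]
contact_force: [-0.0, -0.1, -0.9]
width: 0.0561
grip_force: 63.8
```

Request:
{"op": "arm_command", "data": {"plan": [[0,0,10,0],[0,0,16,0],[0,0,16,0],[0,0,12,0],[0,0,8,0],[0,0,4,0],[0,0,0,0],[0,0,0,0]]}}

```text
t: 6.05
tool_pos: [0.4725, -0.1505, 0.1126]
orientation: [0.0, 0.707, 0.707, 0.0]
contact_force: [0.2, -0.1, -0.5]
width: 0.0561
grip_force: 63.8
```

Request:
{"op": "arm_command", "data": {"plan": [[0,0,3,0],[0,0,3,0],[0,0,2,0],[0,0,1.5,0],[0,0,0,0],[0,0,0,0],[0,0,0,0],[0,0,0,0]]}}

```text
t: 6.85
tool_pos: [0.4723, -0.1505, 0.1029]
orientation: [0.0, 0.707, 0.707, -0.0]
contact_force: [-0.3, -0.5, -0.9]
width: 0.0563
grip_force: 63.8
```

Request:
{"op": "arm_command", "data": {"plan": [[0,0,1,0],[0,0,0.7,0],[0,0,0,0],[0,0,0,0],[0,0,0,0],[0,0,0,0],[0,0,0,0],[0,0,0,0]]}}

```text
t: 7.65
tool_pos: [0.4723, -0.1505, 0.1011]
orientation: [-0.0, 0.707, 0.707, -0.0]
contact_force: [0.3, 0.7, -0.8]
width: 0.0563
grip_force: 63.8
```

Request:
{"op": "arm_command", "data": {"plan": [[0,0,0.7,0],[0,0,0.6,0],[0,0,0,0],[0,0,0,0],[0,0,0,0],[0,0,0,0],[0,0,0,0],[0,0,0,0]]}}

```text
t: 8.45
tool_pos: [0.4723, -0.1505, 0.0998]
orientation: [0.0, 0.707, 0.707, -0.0]
contact_force: [-0.3, 0.7, -0.6]
width: 0.0559
grip_force: 63.8
```

Request:
{"op": "arm_command", "data": {"plan": [[0,0,0.7,0],[0,0,0.6,0],[0,0,0,0],[0,0,0,0],[0,0,0,0],[0,0,0,0],[0,0,0,0],[0,0,0,0]]}}

```text
t: 9.25
tool_pos: [0.4725, -0.1506, 0.0988]
orientation: [0.0, 0.707, 0.707, 0.0]
contact_force: [-1.5, 0.3, 7.5]
width: 0.0562
grip_force: 65.0
```

Contact at 7.5 N. I'll release and rise.

Request:
{"op": "arm_command", "data": {"plan": [[0,0,0,0],[0,0,0,0],[0,0,0,0],[0,0,0,0],[0,0,0,0],[0,0,0,0],[0,0,0,0],[0,0,0,0]], "grip": 1}}

```text
t: 10.05
tool_pos: [0.4723, -0.1505, 0.0985]
orientation: [0.0, 0.707, 0.707, -0.0]
contact_force: [0.1, 0.2, 0.2]
width: 0.0852
grip_force: 0.0
```

Request:
{"op": "arm_command", "data": {"plan": [[0,0,-6,0],[0,0,-12,0],[0,0,-22,0],[0,0,-26,0],[0,0,-26,0],[0,0,-26,0],[0,0,-18,0],[0,0,-10,0]]}}

```text
t: 10.85
tool_pos: [0.4727, -0.1506, 0.247]
orientation: [0.001, 0.707, 0.707, 0.001]
contact_force: [0.6, -0.2, -0.7]
width: 0.0856
grip_force: 0.0
```

```bash
cat > chk.py <<'E'
from m import *
import sys
P,c,s=wcloud();cv2.imwrite(f"pics/{sys.argv[1]}.png",c["pixels"])
print(s["tool_pos"].round(4))
Z=dict(pot_large=(.065,.042,(.4724,-.15)),pot_middle=(.111,.028,(.4724,-.15)),pot_small=(.145,.0195,(.4724,-.15)),ramekin_large=(.049,.046,(.4936,-.29)),ramekin_middle=(.089,.033,(.4936,-.29)),ramekin_small=(.119,.0235,(.4936,-.29)))
D={'wrist':P}
for n in("scene","side"):
    q=arm.read_camera(n);D[n]=cloud(q);cv2.imwrite(f"pics/{sys.argv[1]}_{n}.png",q["pixels"])
for n,Q in D.items():
    for k in sys.argv[2:]:
        z,r,xy=Z[k];t=top(Q,xy,z,r)
        print(n,k,None if t is None else (t[0].round(4),round(t[1],4),t[2].round(4),t[3]))
E
python3 chk.py p1 pot_large pot_middle ramekin_large
```

```text
[ 0.4727 -0.1506  0.247 ]
wrist pot_large (array([ 0.4719, -0.1509]), 0.0423, np.float64(0.0647), 1954)
wrist pot_middle (array([ 0.4731, -0.1498]), 0.0283, np.float64(0.1104), 3539)
wrist ramekin_large (array([ 0.4917, -0.2914]), 0.0465, np.float64(0.0485), 3890)
scene pot_large (array([ 0.4739, -0.1518]), 0.0429, np.float64(0.0641), 485)
scene pot_middle (array([ 0.4746, -0.1495]), 0.0297, np.float64(0.1099), 446)
scene ramekin_large (array([ 0.4921, -0.2912]), 0.0475, np.float64(0.0481), 1396)
side pot_large (array([ 0.472 , -0.1477]), 0.043, np.float64(0.0635), 269)
side pot_middle (array([ 0.4747, -0.1469]), 0.0292, np.float64(0.1089), 263)
side ramekin_large (array([ 0.4927, -0.2894]), 0.0468, np.float64(0.0469), 501)
```

Request:
{"op": "arm_command", "data": {"plan": [[30,-2.4,0,0],[36,-2.4,0,0],[38,-2.4,0,0],[38,-2.4,0,0],[38,-2.4,0,0],[38,-2.4,0,0],[36,-2.4,0,0],[28.5,-2.4,0,0]]}}

```text
t: 11.8
tool_pos: [0.4522, 0.134, 0.2434]
orientation: [-0.001, 0.707, 0.708, -0.001]
contact_force: [0.0, -0.3, -0.2]
width: 0.0853
grip_force: 0.0
```

Request:
{"op": "arm_command", "data": {"plan": [[0,0,26,0],[0,0,32,0],[0,0,32,0],[0,0,32,0],[0,0,32,0],[0,0,28,0],[0,0,18,0],[0,0,12,0]]}}

```text
t: 12.6
tool_pos: [0.4518, 0.1317, 0.0303]
orientation: [-0.001, 0.707, 0.707, -0.001]
contact_force: [0.1, 0.1, 0.5]
width: 0.0853
grip_force: 0.0
```

Request:
{"op": "arm_command", "data": {"plan": [[0,0,0,0],[0,0,0,0],[0,0,0,0],[0,0,0,0],[0,0,0,0],[0,0,0,0],[0,0,0,0],[0,0,0,0]], "grip": 0}}

```text
t: 13.4
tool_pos: [0.4532, 0.132, 0.0326]
orientation: [0.0, 0.707, 0.707, 0.0]
contact_force: [0.1, 0.4, 0.3]
width: 0.0647
grip_force: 66.3
```

Request:
{"op": "arm_command", "data": {"plan": [[0,0,-8,0],[0,0,-16,0],[0,0,-20,0],[0,0,-20,0],[0,0,-20,0],[0,0,-20,0],[0,0,-14,0],[0,0,0,0]]}}

```text
t: 14.2
tool_pos: [0.4539, 0.1322, 0.1524]
orientation: [0.001, 0.707, 0.707, 0.001]
contact_force: [-0.0, 0.9, -2.1]
width: 0.0643
grip_force: 66.6
```

```bash
cat > hand.py <<'E'
from m import *
P,c,s=wcloud();Q=(P-s["tool_pos"])*1e3;f=np.isfinite(Q).all(-1)
import sys;r=float(sys.argv[1])
near=Q[f&(np.hypot(Q[...,0],Q[...,1])<.6*r)&(abs(Q[...,2])<40)]
zt=np.median(near[:,2])
n=np.linalg.lstsq(np.c_[near[:,:2],np.ones(len(near))],near[:,2],rcond=None)[0]
t=Q[f&(np.hypot(Q[...,0],Q[...,1])<1.4*r)&(abs(Q[...,2]-zt)<2)]
print(s["tool_pos"].round(4),"ztop-tool",zt.round(1),"slope",n[:2].round(3),"x range",np.percentile(t[:,0],[.5,99.5]).round(1),"y range",np.percentile(t[:,1],[.5,99.5]).round(1),"width",s["width"])
E
python3 hand.py 33
```

```text
[0.4539 0.1322 0.1524] ztop-tool 10.1 slope [0.004 0.   ] x range [-36.4  37.7] y range [-28.6  31.1] width 0.06428449228858789
```

Request:
{"op": "arm_command", "data": {"plan": [[-15,2.5,-10,0],[-27,2.5,-10,0],[-29,2.5,-10,0],[-29,2.5,-10,0],[-29,2.5,-10,0],[-29,2.5,-10,0],[-29,2.5,0,0],[-29,2.5,0,0]]}}

```text
t: 15.05
tool_pos: [0.4727, -0.0852, 0.2098]
orientation: [-0.0, 0.707, 0.707, -0.0]
contact_force: [-0.2, 0.1, -2.5]
width: 0.0648
grip_force: 66.7
```

Request:
{"op": "arm_command", "data": {"plan": [[-29,2.5,0,0],[-29,2.5,0,0],[-29,2.5,0,0],[-29,2.5,0,0],[-29,2.5,0,0],[-29,2.5,0,0],[-20,2.5,0,0],[-14,2,0,0]]}}

```text
t: 15.85
tool_pos: [0.4921, -0.2933, 0.2093]
orientation: [-0.001, 0.708, 0.707, -0.0]
contact_force: [-0.7, 0.4, -1.7]
width: 0.065
grip_force: 66.7
```

Request:
{"op": "arm_command", "data": {"plan": [[0,0,14,0],[0,0,22,0],[0,0,26,0],[0,0,26,0],[0,0,18,0],[0,0,12,0],[0,0,4,0],[0,0,0,0]]}}

```text
t: 16.65
tool_pos: [0.4925, -0.2915, 0.0881]
orientation: [-0.0, 0.707, 0.707, -0.0]
contact_force: [-0.2, -0.4, -2.1]
width: 0.0649
grip_force: 66.7
```

Request:
{"op": "arm_command", "data": {"plan": [[0,0,3,0],[0,0,2.5,0],[0,0,1,0],[0,0,0,0],[0,0,0,0],[0,0,0,0],[0,0,0,0],[0,0,0,0]]}}

```text
t: 17.45
tool_pos: [0.4926, -0.292, 0.082]
orientation: [0.0, 0.707, 0.707, -0.0]
contact_force: [0.3, 0.3, -1.8]
width: 0.0645
grip_force: 66.7
```

Request:
{"op": "arm_command", "data": {"plan": [[0,0,0.7,0],[0,0,0.6,0],[0,0,0,0],[0,0,0,0],[0,0,0,0],[0,0,0,0],[0,0,0,0],[0,0,0,0]]}}

```text
t: 18.25
tool_pos: [0.4926, -0.292, 0.0807]
orientation: [0.0, 0.707, 0.707, -0.0]
contact_force: [0.4, 0.5, -0.9]
width: 0.0648
grip_force: 66.7
```

Request:
{"op": "arm_command", "data": {"plan": [[0,0,0.7,0],[0,0,0.6,0],[0,0,0,0],[0,0,0,0],[0,0,0,0],[0,0,0,0],[0,0,0,0],[0,0,0,0]]}}

```text
t: 19.05
tool_pos: [0.4926, -0.292, 0.0794]
orientation: [0.0, 0.707, 0.707, -0.0]
contact_force: [-0.7, -0.1, -2.4]
width: 0.0649
grip_force: 66.7
```

Request:
{"op": "arm_command", "data": {"plan": [[0,0,0.7,0],[0,0,0.6,0],[0,0,0,0],[0,0,0,0],[0,0,0,0],[0,0,0,0],[0,0,0,0],[0,0,0,0]]}}

```text
t: 19.85
tool_pos: [0.4926, -0.292, 0.0781]
orientation: [0.0, 0.707, 0.707, -0.0]
contact_force: [-0.0, 0.3, 2.2]
width: 0.0643
grip_force: 66.6
```

Request:
{"op": "arm_command", "data": {"plan": [[0,0,0.4,0],[0,0,0,0],[0,0,0,0],[0,0,0,0],[0,0,0,0],[0,0,0,0],[0,0,0,0],[0,0,0,0]]}}

```text
t: 20.65
tool_pos: [0.4926, -0.2921, 0.0779]
orientation: [0.0, 0.707, 0.707, -0.0]
contact_force: [-0.5, 0.7, 6.5]
width: 0.0644
grip_force: 66.9
```

Request:
{"op": "arm_command", "data": {"plan": [[0,0,0,0],[0,0,0,0],[0,0,0,0],[0,0,0,0],[0,0,0,0],[0,0,0,0],[0,0,0,0],[0,0,0,0]], "grip": 1}}

```text
t: 21.45
tool_pos: [0.4926, -0.292, 0.0777]
orientation: [0.0, 0.707, 0.707, -0.0]
contact_force: [0.1, -0.2, 0.5]
width: 0.0851
grip_force: 0.0
```

Request:
{"op": "arm_command", "data": {"plan": [[0,0,-6,0],[0,0,-12,0],[0,0,-22,0],[0,0,-28,0],[0,0,-28,0],[0,0,-28,0],[0,0,-24,0],[0,0,-12,0]]}}

```text
t: 22.25
tool_pos: [0.4931, -0.2923, 0.2408]
orientation: [0.002, 0.707, 0.707, 0.001]
contact_force: [-0.3, 0.7, -1.3]
width: 0.0853
grip_force: 0.0
```

```bash
python3 chk.py p2 pot_middle ramekin_large ramekin_middle
```

```text
[ 0.4931 -0.2923  0.2408]
wrist pot_middle (array([ 0.4729, -0.1506]), 0.0283, np.float64(0.1106), 3820)
wrist ramekin_large (array([ 0.4916, -0.2918]), 0.0466, np.float64(0.0486), 2004)
wrist ramekin_middle (array([ 0.4931, -0.2921]), 0.0334, np.float64(0.0884), 4161)
scene pot_middle (array([ 0.474 , -0.1502]), 0.0292, np.float64(0.1097), 444)
scene ramekin_large (array([ 0.4941, -0.2923]), 0.0467, np.float64(0.0481), 621)
scene ramekin_middle (array([ 0.4944, -0.2905]), 0.0341, np.float64(0.0878), 744)
side pot_middle (array([ 0.4751, -0.1483]), 0.0305, np.float64(0.1088), 263)
side ramekin_large (array([ 0.4927, -0.2853]), 0.0468, np.float64(0.0472), 233)
side ramekin_middle (array([ 0.4942, -0.2889]), 0.0328, np.float64(0.0866), 263)
```

Request:
{"op": "arm_command", "data": {"plan": [[15,6.2,0,0],[28,6.2,0,0],[30,6.2,0,0],[30,6.2,0,0],[30,6.2,0,0],[30,6.2,0,0],[30,6.2,0,0],[30,6.2,0,0]]}}

```text
t: 23.2
tool_pos: [0.5417, -0.0677, 0.2363]
orientation: [-0.001, 0.707, 0.707, -0.001]
contact_force: [0.1, 0.1, 0.6]
width: 0.0855
grip_force: 0.0
```

Request:
{"op": "arm_command", "data": {"plan": [[30,6.2,0,0],[30,6.2,0,0],[30,6.2,0,0],[30,6.2,0,0],[30,6.2,0,0],[30,6.2,0,0],[26,6.2,0,0],[15.5,5.5,0,0]]}}

```text
t: 24.0
tool_pos: [0.5906, 0.1547, 0.2362]
orientation: [-0.001, 0.706, 0.708, -0.001]
contact_force: [-0.8, -0.0, 0.4]
width: 0.0854
grip_force: 0.0
```

Run:
```python
from m import *
P,c,s=wcloud();print(s["tool_pos"])
for k,xy in dict(pot_small=(.4528,.280),ramekin_small=(.591,.1525)).items():
    h,r,b=H[k];print(k,top(P,xy,h+b,r))
```

```text
[0.59055786 0.15466008 0.23617922]
pot_small (array([0.45104676, 0.27871519]), 0.01990615390241146, np.float64(0.03678475477402396), 1035, array([0.452384  , 0.27848314]))
ramekin_small (array([0.58994365, 0.15268333]), 0.02386443503201008, np.float64(0.032662869623822116), 1521, array([0.59008739, 0.15335729]))
```

Request:
{"op": "arm_command", "data": {"plan": [[0,0,26,0],[0,0,30,0],[0,0,32,0],[0,0,32,0],[0,0,30,0],[0,0,28,0],[0,0,17,0],[0,0,11,0]]}}

```text
t: 24.85
tool_pos: [0.5905, 0.1518, 0.03]
orientation: [-0.0, 0.707, 0.707, -0.001]
contact_force: [0.0, -0.5, -0.1]
width: 0.0855
grip_force: 0.0
```

Request:
{"op": "arm_command", "data": {"plan": [[0,0,0,0],[0,0,0,0],[0,0,0,0],[0,0,0,0],[0,0,0,0],[0,0,0,0],[0,0,0,0],[0,0,0,0]], "grip": 0}}

```text
t: 25.65
tool_pos: [0.5919, 0.1527, 0.033]
orientation: [0.001, 0.707, 0.707, 0.001]
contact_force: [-0.1, -0.9, 7.0]
width: 0.0454
grip_force: 60.6
```

Request:
{"op": "arm_command", "data": {"plan": [[0,0,-8,0],[0,0,-16,0],[0,0,-24,0],[0,0,-28,0],[0,0,-28,0],[0,0,-28,0],[0,0,-18,0],[0,0,0,0]]}}

```text
t: 26.45
tool_pos: [0.5922, 0.1529, 0.1858]
orientation: [0.001, 0.707, 0.707, 0.002]
contact_force: [0.3, 0.4, -1.0]
width: 0.0454
grip_force: 61.3
```

```bash
python3 hand.py 23.5
```

```text
[0.5922 0.1529 0.1858] ztop-tool -0.5 slope [0.007 0.001] x range [-27.4  27.1] y range [-21.2  21.8] width 0.04536051911848158
```

Request:
{"op": "arm_command", "data": {"plan": [[-15,-6.1,-5,0],[-28,-6.1,-5,0],[-30,-6.1,-5,0],[-30,-6.1,-5,0],[-30,-6.1,0,0],[-30,-6.1,0,0],[-30,-6.1,0,0],[-30,-6.1,0,0]]}}

```text
t: 27.3
tool_pos: [0.541, -0.0723, 0.2013]
orientation: [-0.0, 0.707, 0.707, -0.0]
contact_force: [0.6, 0.3, -0.2]
width: 0.0451
grip_force: 61.3
```

Request:
{"op": "arm_command", "data": {"plan": [[-30,-6.1,0,0],[-30,-6.1,0,0],[-30,-6.1,0,0],[-30,-6.1,0,0],[-30,-6.1,0,0],[-30,-6.1,0,0],[-26,-6.1,0,0],[-15.5,-6.1,0,0]]}}

```text
t: 28.1
tool_pos: [0.4917, -0.2944, 0.2012]
orientation: [-0.0, 0.708, 0.706, -0.001]
contact_force: [0.1, 0.6, -1.1]
width: 0.0449
grip_force: 61.3
```

Request:
{"op": "arm_command", "data": {"plan": [[0,0,10,0],[0,0,18,0],[0,0,20,0],[0,0,14,0],[0,0,9,0],[0,0,4,0],[0,0,0,0],[0,0,0,0]]}}

```text
t: 28.9
tool_pos: [0.4937, -0.2921, 0.1272]
orientation: [0.0, 0.707, 0.707, 0.0]
contact_force: [-0.5, 0.4, -0.3]
width: 0.045
grip_force: 61.3
```

Request:
{"op": "arm_command", "data": {"plan": [[0,0,3,0],[0,0,2,0],[0,0,1,0],[0,0,0,0],[0,0,0,0],[0,0,0,0],[0,0,0,0],[0,0,0,0]]}}

```text
t: 29.7
tool_pos: [0.4935, -0.292, 0.1207]
orientation: [-0.0, 0.707, 0.707, -0.0]
contact_force: [0.5, -0.4, -0.1]
width: 0.0453
grip_force: 61.3
```

Request:
{"op": "arm_command", "data": {"plan": [[0,0,0.7,0],[0,0,0.3,0],[0,0,0,0],[0,0,0,0],[0,0,0,0],[0,0,0,0],[0,0,0,0],[0,0,0,0]]}}

```text
t: 30.5
tool_pos: [0.4935, -0.292, 0.1197]
orientation: [-0.0, 0.707, 0.707, -0.0]
contact_force: [-0.0, 0.6, -1.2]
width: 0.0448
grip_force: 61.3
```

Request:
{"op": "arm_command", "data": {"plan": [[0,0,0.6,0],[0,0,0.4,0],[0,0,0,0],[0,0,0,0],[0,0,0,0],[0,0,0,0],[0,0,0,0],[0,0,0,0]]}}

```text
t: 31.3
tool_pos: [0.4935, -0.292, 0.1187]
orientation: [0.0, 0.707, 0.707, -0.0]
contact_force: [0.1, -0.3, -0.2]
width: 0.0455
grip_force: 61.4
```

Request:
{"op": "arm_command", "data": {"plan": [[0,0,0.6,0],[0,0,0.2,0],[0,0,0,0],[0,0,0,0],[0,0,0,0],[0,0,0,0],[0,0,0,0],[0,0,0,0]]}}

```text
t: 32.1
tool_pos: [0.4937, -0.2922, 0.1182]
orientation: [0.0, 0.707, 0.707, 0.0]
contact_force: [-1.0, 0.2, 6.9]
width: 0.0451
grip_force: 61.5
```

Request:
{"op": "arm_command", "data": {"plan": [[0,0,0,0],[0,0,0,0],[0,0,0,0],[0,0,0,0],[0,0,0,0],[0,0,0,0],[0,0,0,0],[0,0,0,0]], "grip": 1}}

```text
t: 32.9
tool_pos: [0.4935, -0.292, 0.1179]
orientation: [0.0, 0.707, 0.707, -0.0]
contact_force: [-0.0, 1.1, -0.5]
width: 0.0857
grip_force: 0.0
```

Request:
{"op": "arm_command", "data": {"plan": [[0,0,-6,0],[0,0,-12,0],[0,0,-22,0],[0,0,-24,0],[0,0,-24,0],[0,0,-22,0],[0,0,-14,0],[0,0,-6,0]]}}

```text
t: 33.7
tool_pos: [0.4938, -0.2922, 0.2497]
orientation: [0.001, 0.707, 0.707, 0.0]
contact_force: [0.1, -0.1, -1.1]
width: 0.0856
grip_force: 0.0
```

```bash
python3 chk.py p3 pot_middle ramekin_middle ramekin_small
```

```text
[ 0.4938 -0.2922  0.2497]
wrist pot_middle (array([ 0.4734, -0.1504]), 0.0284, np.float64(0.1107), 3699)
wrist ramekin_middle (array([ 0.493 , -0.2919]), 0.0335, np.float64(0.0882), 1341)
wrist ramekin_small (array([ 0.4942, -0.2921]), 0.0239, np.float64(0.1182), 2422)
scene pot_middle (array([ 0.474 , -0.1486]), 0.0294, np.float64(0.1098), 443)
scene ramekin_middle (array([ 0.4951, -0.2913]), 0.0331, np.float64(0.088), 387)
scene ramekin_small (array([ 0.4965, -0.292 ]), 0.025, np.float64(0.1176), 391)
side pot_middle (array([ 0.4739, -0.1482]), 0.03, np.float64(0.109), 259)
side ramekin_middle (array([ 0.4945, -0.2888]), 0.0332, np.float64(0.0873), 142)
side ramekin_small (array([ 0.4959, -0.2884]), 0.0251, np.float64(0.1161), 140)
```

Request:
{"op": "arm_command", "data": {"plan": [[20,-2.6,0,0],[34,-2.6,0,0],[38,-2.6,0,0],[38,-2.6,0,0],[38,-2.6,0,0],[38,-2.6,0,0],[38,-2.6,0,0],[38,-2.6,0,0]]}}

```text
t: 34.65
tool_pos: [0.4719, -0.0085, 0.2469]
orientation: [-0.001, 0.707, 0.707, -0.001]
contact_force: [0.2, -0.2, 0.5]
width: 0.0855
grip_force: 0.0
```

Request:
{"op": "arm_command", "data": {"plan": [[38,-2.6,0,0],[38,-2.6,0,0],[38,-2.6,0,0],[38,-2.6,0,0],[38,-2.6,0,0],[38,-2.6,0,0],[36,-2.6,0,0],[25,-2.6,0,0]]}}

```text
t: 35.45
tool_pos: [0.4509, 0.2812, 0.2467]
orientation: [-0.001, 0.706, 0.708, -0.001]
contact_force: [0.6, 0.1, -0.8]
width: 0.0853
grip_force: 0.0
```

Request:
{"op": "arm_command", "data": {"plan": [[0,0,20,0],[0,0,22,0],[0,0,20,0],[0,0,20,0],[0,0,12,0],[0,0,6,0],[0,0,0,0],[0,0,0,0]]}}

```text
t: 36.25
tool_pos: [0.4521, 0.2792, 0.1484]
orientation: [0.0, 0.707, 0.707, 0.0]
contact_force: [0.5, 0.2, 0.8]
width: 0.0853
grip_force: 0.0
```

Run:
```python
from m import *
P,c,s=wcloud();print(s["tool_pos"])
h,r,b=H["pot_small"];print(top(P,(.452,.279),h+b,r))
```

```text
[0.45211389 0.27917127 0.14838122]
(array([0.45071986, 0.27919152]), 0.019856760278344154, np.float64(0.03674121128830328), 2074, array([0.45077816, 0.28042658]))
```

Request:
{"op": "arm_command", "data": {"plan": [[0,-0.7,14,0],[0,0,20,0],[0,0,22,0],[0,0,22,0],[0,0,18,0],[0,0,12,0],[0,0,6,0],[0,0,0,0]]}}

```text
t: 37.1
tool_pos: [0.451, 0.279, 0.0335]
orientation: [-0.0, 0.707, 0.707, -0.0]
contact_force: [0.2, 0.3, 0.3]
width: 0.0854
grip_force: 0.0
```

Request:
{"op": "arm_command", "data": {"plan": [[0,0,0,0],[0,0,0,0],[0,0,0,0],[0,0,0,0],[0,0,0,0],[0,0,0,0],[0,0,0,0],[0,0,0,0]], "grip": 0}}

```text
t: 37.9
tool_pos: [0.4516, 0.2792, 0.0346]
orientation: [0.0, 0.707, 0.707, 0.001]
contact_force: [-1.2, -1.7, 7.1]
width: 0.0387
grip_force: 59.3
```

Request:
{"op": "arm_command", "data": {"plan": [[0,0,-8,0],[0,0,-16,0],[0,0,-26,0],[0,0,-30,0],[0,0,-30,0],[0,0,-30,0],[0,0,-20,0],[0,0,0,0]]}}

```text
t: 38.7
tool_pos: [0.4521, 0.2797, 0.1972]
orientation: [0.001, 0.707, 0.707, 0.002]
contact_force: [1.3, 0.4, -0.8]
width: 0.0384
grip_force: 60.5
```

```bash
python3 hand.py 19.5
```

```text
[0.4521 0.2797 0.1972] ztop-tool 1.8 slope [0.    0.008] x range [-22.6  22.3] y range [-18.2  19.1] width 0.038401035659933296
```

Request:
{"op": "arm_command", "data": {"plan": [[-15,1.4,-5,0],[-26,1.4,-5,0],[-29,1.4,-5,0],[-29,1.4,-5,0],[-29,1.4,-5,0],[-29,1.4,0,0],[-29,1.4,0,0],[-29,1.4,0,0]]}}

```text
t: 39.55
tool_pos: [0.4618, 0.0627, 0.2183]
orientation: [-0.0, 0.707, 0.707, -0.0]
contact_force: [0.7, -0.1, -0.7]
width: 0.0382
grip_force: 60.5
```

Request:
{"op": "arm_command", "data": {"plan": [[-29,1.4,0,0],[-29,1.4,0,0],[-29,1.4,0,0],[-29,1.4,0,0],[-29,1.4,0,0],[-29,1.4,0,0],[-25,1.4,0,0],[-15.5,1.5,0,0]]}}

```text
t: 40.35
tool_pos: [0.473, -0.1524, 0.2181]
orientation: [-0.0, 0.708, 0.706, -0.001]
contact_force: [0.2, 0.4, -0.6]
width: 0.0385
grip_force: 60.5
```

Request:
{"op": "arm_command", "data": {"plan": [[0,0,10,0],[0,0,16,0],[0,0,16,0],[0,0,12,0],[0,0,8,0],[0,0,4,0],[0,0,2,0],[0,0,0,0]]}}

```text
t: 41.15
tool_pos: [0.4738, -0.1505, 0.151]
orientation: [0.0, 0.707, 0.707, 0.0]
contact_force: [0.4, 1.3, -0.2]
width: 0.0385
grip_force: 60.5
```

Request:
{"op": "arm_command", "data": {"plan": [[0,0,2.5,0],[0,0,2,0],[0,0,1,0],[0,0,0,0],[0,0,0,0],[0,0,0,0],[0,0,0,0],[0,0,0,0]]}}

```text
t: 41.95
tool_pos: [0.4737, -0.1505, 0.1454]
orientation: [0.0, 0.707, 0.707, -0.0]
contact_force: [-0.3, -0.2, -0.1]
width: 0.0383
grip_force: 60.5
```

Request:
{"op": "arm_command", "data": {"plan": [[0,0,0.7,0],[0,0,0.3,0],[0,0,0,0],[0,0,0,0],[0,0,0,0],[0,0,0,0],[0,0,0,0],[0,0,0,0]]}}

```text
t: 42.75
tool_pos: [0.4737, -0.1505, 0.1444]
orientation: [-0.0, 0.707, 0.707, -0.0]
contact_force: [-0.5, 0.2, -0.9]
width: 0.0385
grip_force: 60.5
```

Request:
{"op": "arm_command", "data": {"plan": [[0,0,0.7,0],[0,0,0.3,0],[0,0,0,0],[0,0,0,0],[0,0,0,0],[0,0,0,0],[0,0,0,0],[0,0,0,0]]}}

```text
t: 43.55
tool_pos: [0.4737, -0.1505, 0.1434]
orientation: [0.0, 0.707, 0.707, -0.0]
contact_force: [0.5, -0.7, -1.1]
width: 0.0385
grip_force: 60.5
```

Request:
{"op": "arm_command", "data": {"plan": [[0,0,0.7,0],[0,0,0.3,0],[0,0,0,0],[0,0,0,0],[0,0,0,0],[0,0,0,0],[0,0,0,0],[0,0,0,0]]}}

```text
t: 44.35
tool_pos: [0.4737, -0.1505, 0.1424]
orientation: [-0.0, 0.707, 0.707, -0.0]
contact_force: [0.3, -1.4, 0.2]
width: 0.0386
grip_force: 60.6
```

Request:
{"op": "arm_command", "data": {"plan": [[0,0,0.5,0],[0,0,0.2,0],[0,0,0,0],[0,0,0,0],[0,0,0,0],[0,0,0,0],[0,0,0,0],[0,0,0,0]]}}

```text
t: 45.15
tool_pos: [0.4738, -0.1505, 0.1419]
orientation: [0.0, 0.707, 0.707, 0.0]
contact_force: [-0.7, 0.1, 4.3]
width: 0.0386
grip_force: 61.1
```

Request:
{"op": "arm_command", "data": {"plan": [[0,0,0,0],[0,0,0,0],[0,0,0,0],[0,0,0,0],[0,0,0,0],[0,0,0,0],[0,0,0,0],[0,0,0,0]], "grip": 1}}

```text
t: 45.95
tool_pos: [0.4737, -0.1505, 0.1417]
orientation: [-0.0, 0.707, 0.707, -0.0]
contact_force: [0.9, 0.4, -0.2]
width: 0.0855
grip_force: 0.0
```

Request:
{"op": "arm_command", "data": {"plan": [[0,0,-6,0],[0,0,-12,0],[0,0,-22,0],[0,0,-24,0],[0,0,-24,0],[0,0,-22,0],[0,0,-14,0],[0,0,-6,0]]}}

```text
t: 46.75
tool_pos: [0.4741, -0.1506, 0.274]
orientation: [0.001, 0.707, 0.707, 0.001]
contact_force: [0.5, -0.6, -0.1]
width: 0.0857
grip_force: 0.0
```

```bash
python3 chk.py p4 pot_large pot_middle pot_small ramekin_large ramekin_middle ramekin_small
```

```text
[ 0.4741 -0.1506  0.274 ]
wrist pot_large (array([ 0.472 , -0.1506]), 0.0424, np.float64(0.0647), 1712)
wrist pot_middle (array([ 0.4731, -0.1496]), 0.0282, np.float64(0.1105), 981)
wrist pot_small (array([ 0.4744, -0.1502]), 0.0198, np.float64(0.1443), 1809)
wrist ramekin_large (array([ 0.4922, -0.2907]), 0.0467, np.float64(0.0485), 1340)
wrist ramekin_middle (array([ 0.4933, -0.2909]), 0.0333, np.float64(0.0883), 936)
wrist ramekin_small (array([ 0.4943, -0.2917]), 0.024, np.float64(0.1181), 1192)
scene pot_large (array([ 0.474 , -0.1508]), 0.0431, np.float64(0.0641), 475)
scene pot_middle (array([ 0.4749, -0.1492]), 0.0291, np.float64(0.1099), 240)
scene pot_small (array([ 0.4752, -0.1479]), 0.0218, np.float64(0.1434), 232)
scene ramekin_large (array([ 0.4927, -0.2915]), 0.0465, np.float64(0.048), 623)
scene ramekin_middle (array([ 0.4948, -0.2918]), 0.0336, np.float64(0.088), 380)
scene ramekin_small (array([ 0.4946, -0.2914]), 0.0249, np.float64(0.1177), 391)
side pot_large (array([ 0.4735, -0.1466]), 0.0432, np.float64(0.0633), 257)
side pot_middle (array([ 0.4727, -0.1458]), 0.0289, np.float64(0.1097), 139)
side pot_small (array([ 0.4766, -0.1474]), 0.0213, np.float64(0.1426), 136)
side ramekin_large (array([ 0.4929, -0.287 ]), 0.0458, np.float64(0.0469), 142)
side ramekin_middle (array([ 0.4949, -0.2892]), 0.0329, np.float64(0.0872), 139)
side ramekin_small (array([ 0.495 , -0.2898]), 0.0239, np.float64(0.1166), 137)
```

View pics/p4_scene.png

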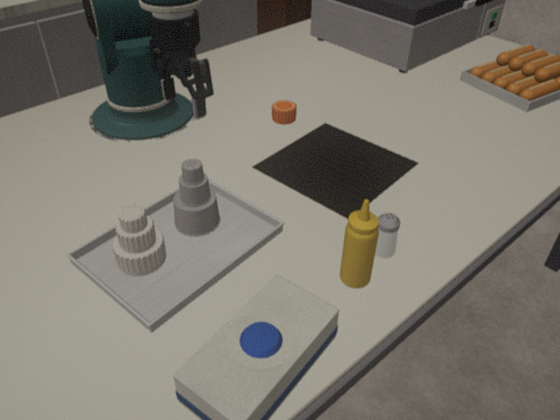

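The final picture shows both stacks upright and centred, steel at (196,197) and porcelain at (138,240). The bottle and shaker haven't moved and the mat is empty. I'll hand the job in.

```bash
python3 -c "
from rig import arm
print(arm.finish_job())"
```

```text
the job is handed in; nothing more can be done
None
```

Both stacks are built mouth-down on the sheet pan, with each piece measured within about 3 mm of centre on the one below; the bottle, shaker and orange look-alike were left alone, and I handed the job in at about 47 s without any result being returned.

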